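# Slide a sauce bowl along the guard rail into the third gap

## Task

Put the blue sauce bowl away in the third gap of the steel bowl rack, counting every gap, filled or empty, from the rack's open left end. Do it with the fingertips alone, never lifting the bowl: enter at the open end, run it along inside the front rail past the first and second gaps to the third, then push it into that gap until it rests against the back plate. Keep the bowl flat on the worktop and leave the bowls already in the rack, the salt shaker and the tongs where they are.

Things in the scene. Friction and masses are not known exactly. Their poses are not given: they have to be found in the camera images.
- rack: Stainless bowl rack fixed to the worktop. Origin on the worktop, on the line of the divider fronts, midway along the row; x points into the gaps (away from the robot), y left, z up. Five upright sheets 3 mm thick, 36 mm high, at y = +170, +85, 0, -85, -170 mm run from x = 0 to the back plate; between them are four gaps 81 mm wide, counted from the left (+y). All moves as one piece.
- first_gap (a point): Middle of the first gap's mouth, on the worktop: rack frame x = 0, y = +127.5 mm. The second, third and fourth gaps follow every 85 mm to the right (-y). The sheets' front and top edges are rounded, 4.4 mm thick. Axes as the rack's.
- rail (a point): A point on the axis of the low guard rail opposite the middle of the row: rack frame x = -78, y = 0, 10 mm up. Round bar 10 mm thick, top 15 mm above the worktop, parallel to the row of gaps from y = -170 to +175 mm; screw feet on the robot's side to x = -100 mm. Between rail and divider fronts lies the lane, bare worktop; a bowl fits it with its centre at about x = -43 mm, a few mm to spare.
- lane_mouth (a point): Middle of the lane's open left end, on the worktop: rack frame x = -44, y = +175 mm. It is a funnel: the rail's end bends outward to x = -102, y = +212 mm, and a 31 mm high wire loop on the left end sheet flares to x = 34, y = +192 mm. The lane's right end, y = -170 mm, is closed by a 26 mm high sheet.
- back_plate (a point): Foot of the back plate's front face, behind the middle of the row: rack frame x = 80, y = 0. The plate is 51 mm high and closes all four gaps at the back.
- blue_bowl: Light-blue melamine sauce bowl, round, rim diameter 76 mm, foot diameter 48 mm, 30 mm high, open top, sides flaring from foot to rim; about 60 g, slides on the worktop. Origin at the centre of its foot's underside, z up. It starts on the worktop left of the rack's open end. Pushed home against the back plate in a gap its centre is at about x = 42 mm in the rack's frame.
- black_bowl: Black sauce bowl of the same shape and size, loose, standing in the first or fourth gap against the back plate; to be left alone. Origin at the centre of its underside.
- cream_bowl: Cream sauce bowl of the same shape and size, loose, standing in the other of those two gaps; to be left alone. Origin at the centre of its underside.
- shaker: Salt shaker, 44 mm diameter, 90 mm high, standing on the worktop behind the blue bowl's starting place; to be left alone. Origin at the centre of its underside.
- serving_tongs: Steel tongs 201 x 36 x 19 mm (x along them) lying to the right of the rack; to be left alone. Origin at the centre of the underside.
There are look-alikes about, which are no part of the job. Of the things that look like the blue_bowl, take the one that is farthest to the robot's right at the start.

How it is judged (in metres and radians):
On the way, in this order (a step that is already met when the one before it is completed fails the run):
1. the blue bowl is in the lane behind the rail, opposite the first gap (x of blue_bowl in the frame of rack between -0.065 and -0.012 m and y of blue_bowl in the frame of rack between 0.0975 and 0.1575 m), for 0.04 s.
2. the blue bowl is in the lane, opposite the second gap (x of blue_bowl in the frame of rack between -0.065 and -0.012 m and y of blue_bowl in the frame of rack between 0.0125 and 0.0725 m), for 0.04 s.
3. the blue bowl is in the lane, opposite the third gap (x of blue_bowl in the frame of rack between -0.065 and -0.012 m and y of blue_bowl in the frame of rack between -0.0625 and -0.0225 m), for 0.04 s.
At the end, for the whole second after the job is handed in: The blue bowl stands flat and still on the worktop in the third gap from the left, its rim within about 8 mm of the back plate (x of blue_bowl in the frame of rack between 0.033 and 0.05 m and y of blue_bowl in the frame of rack between -0.05 and -0.035 m and height (world z) of blue_bowl below 0.005 m and angle between blue_bowl's own z axis and vertical below 0.1 rad and linear speed of blue_bowl below 0.01 m/s); the robot touches nothing.
It fails at once if the blue bowl is pushed with the arm or the gripper's body instead of the fingers (contact force between the arm and blue_bowl above 3 N).
It fails at once if the blue bowl is lifted (its underside more than 12 mm off the worktop) (height (world z) of blue_bowl above 0.012 m).
It fails at once if the blue bowl is tipped more than about 25 degrees (angle between blue_bowl's own z axis and vertical above 0.44 rad).
It fails at once if a bowl already in the rack is moved by more than 12 mm (distance of any of black_bowl, cream_bowl from where it was at the start of the episode above 0.012 m).
It fails at once if the salt shaker or the tongs are moved by more than 20 mm (distance of any of shaker, serving_tongs from where it was at the start of the episode above 0.02 m).
It also fails if it takes over 58 s, if anything falls off the work surface, if the arm or the gripper's body presses on something with over 40 N, if the wrist force passes 120 N, or if a joint passes its speed limit or range.

## Robot

A 6-joint arm with a two-finger parallel gripper is mounted at the origin on a cart in front of the work surface, level with it; the furniture and walls round the work are solid. World frame = base frame: x ahead of the robot, y to its left, z up, the work surface at z = 0. Lengths are in mm, angles in rad, forces in N, time in s.
With the tool pointing down it reaches from about 350 to 975 mm from the base axis. Payload 7.1 kg.
Tool frame: the origin (TCP) lies on the front face of the gripper's body, between the roots of the fingers; the fingertips stand 80 mm ahead of it and the grasp point (between the pads) lies 61 mm ahead of it; z points along the fingers, y is the line along which they close (so a half turn about z gives the same grasp; the last joint's range is limited). The gripper opens to 88 mm and grips with 3 to 60 N. Pads are 20 mm wide; open, the fingers measure 115 mm over their backs; the gripper's body (75 mm by 178 mm) begins 61 mm behind the grasp point.
Start: joints at [-1.222, 0.423, 1.63, -0, 1.089, -0.019], TCP at [224.744, -583.177, 302.675] pointing down, gripper open.
Joint ranges: [-3, 3], [-0.9, 2.11], [0.09, 2.58], [-1.31, 4.45], [0.11, 2.69], [-2.54, 2.54]. Speed limits (rad/s): [2.39, 2.39, 3.01, 3.14, 3.14, 3.14].

## Interface

Orientations are given as a rotation vector (axis times angle).
In Python, from workcell import readout, vision, close_job gives the robot as it stands.
- The arm moves only by the tool servo_tool, never from a script. Its argument "plan" is a list that holds one entry, the list of rows, each a list of 7 numbers: the gripper command: -1 is fully open, 1 is shut, values between are in proportion, then the shift along the world's x, y, z in units of 40 mm (1.0 is 40 mm), then the turn, a rotation vector about the world's x, y, z in units of 5 degrees (1.0 is 5 degrees). A call has 1 to 5 rows; each row shifts and turns the commanded pose from where the row before left it; what a row does not reach is not made up. A row lasts 1/12 s, in which the tool goes at most 41.7 mm and 7.16 degrees, less where a joint would pass 70% of its speed; a pose out of reach is approached as far as the arm can. A call is refused whole if a number of a shift passes 1 or a number of a turn 1, either way. A call with a gripper value outside its range is refused whole. The fingers move at their own pace and stop on an object; the grip force is fixed at half the most. Time passes only in rows, so rows that do not move let the fingers close. It gives the time, the measured TCP pose, the force, the opening and the grip force at its end, in the units of the state.
- readout.get_obs(): the state, without advancing time (a new reading comes with each control period).
- vision.get_image(name): name is "scene" or "top" or "wrist"; returns the picture (400x640x3 uint8, red, green, blue); there is no depth.
- vision.camera_params(name): a dict with "fx", "fy", "cx", "cy" (pixels), "rvec" (rotation vector, rad) and "tvec" (3), from world to camera coordinates, as OpenCV has them; the wrist camera has in their place "hand_eye" (4x4, takes a point from camera to tool coordinates, whose origin is the TCP and whose axes are the flange's). Camera axes: x right, y down, z forward; pixel columns grow to the right and rows downward; lengths in mm; the calibration is good to about 2 mm. A picture is of the moment at which its call begins: read the wrist's pose just before it. camera_params takes no time and is no camera call.
- close_job(): hands the job in; it is judged then, once.
The state is a dict: "t": time; "qpos": joint angles; "qvel": joint speeds; "joint_torque": joint torques, N m; "ee_pos": TCP position; "orientation": TCP orientation; "ft_force": force on the tool from outside, world axes, zero at the start; "moment": the same for the moment, N m; "width": finger opening in mm; "grasp_force": force on a finger pad.
Only numpy, scipy, OpenCV 4.12 (cv2) and the standard library are available. Lean on these libraries where they do the work, as an engineer would, in place of code of your own. Each camera call takes 0.05 s, during which the arm holds its last target. There are 200 camera calls.

## Working session

There is one attempt and no reset: what is moved stays moved. The work goes in short steps, Python scripts to look and compute and a tool call to move; the robot and the scene stay as the last step left them, time stands still between calls to the robot, and variables do not carry over. Pictures are saved under pics/ and viewed, at most 11 in all, crops included, and the job is handed in when it is done.

Besides the shell and the picture viewer there is one more tool, called as name(argument=value, ...), one argument or row to a line, values as JSON. servo_tool: Moves the arm, as the interface text tells. Its arguments: {"type":"object","properties":{"plan":{"type":"array"}},"required":["plan"]}

```bash
mkdir -p pics
cat > h.py <<'E'
import numpy as np, cv2
from workcell import readout, vision, close_job
def grab(n,f):
    im=vision.get_image(n); cv2.imwrite('pics/'+f,im[:,:,::-1]); return im
def ray(n,uv,z):
    p=vision.camera_params(n); R=cv2.Rodrigues(np.array(p['rvec'],float))[0]; t=np.array(p['tvec'],float).ravel()
    d=R.T@np.array([(uv[0]-p['cx'])/p['fx'],(uv[1]-p['cy'])/p['fy'],1]); c=-R.T@t
    return (c+d*(z-c[2])/d[2])[:2]
def proj(n,P):
    p=vision.camera_params(n); K=np.array([[p['fx'],0,p['cx']],[0,p['fy'],p['cy']],[0,0,1.]])
    return cv2.projectPoints(np.array(P,float).reshape(-1,3),np.array(p['rvec'],float),np.array(p['tvec'],float),K,None)[0].reshape(-1,2)
E
python3 - <<'E'
from h import *
grab('top','t0.png');grab('scene','s0.png')
print(readout.get_obs()); p=vision.camera_params('top');print(p)
E
```

```text
{'t': 0.1, 'qpos': array([-1.22203355e+00,  4.23782334e-01,  1.63056329e+00, -2.36546376e-05,
        1.08861875e+00, -1.89830518e-02]), 'qvel': array([ 0.00132671, -0.00026184, -0.00277355, -0.00010765,  0.00099806,
       -0.00080792]), 'joint_torque': array([-7.62813597e-04, -5.45613992e+01, -2.74322909e+01,  6.45265239e-02,
        1.88211602e-02,  5.34299517e-06]), 'ee_pos': array([ 224.59711196, -582.8496968 ,  301.98793354]), 'orientation': array([-3.08730457e+00, -5.74174461e-01,  3.85976319e-04]), 'ft_force': array([0.04299061, 0.2761362 , 0.28947645]), 'moment': array([0.03359758, 0.03457969, 0.0205146 ]), 'grasp_force': 0.0, 'width': 87.74433138598691}
{'fx': 391.8647594129982, 'fy': 391.8647594129982, 'cx': 309.56538904624324, 'cy': 201.87026679923557, 'rvec': array([ 2.18722229, -2.19601373,  0.04185723]), 'tvec': array([ -12.45150237,  517.64126028, 1265.43176851])}
```

View pics/t0.png

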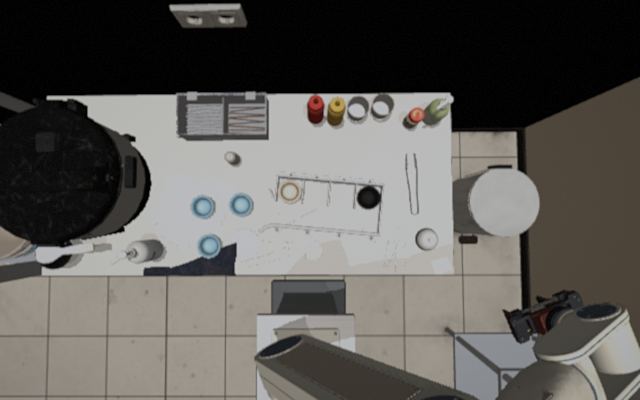

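View pics/s0.png

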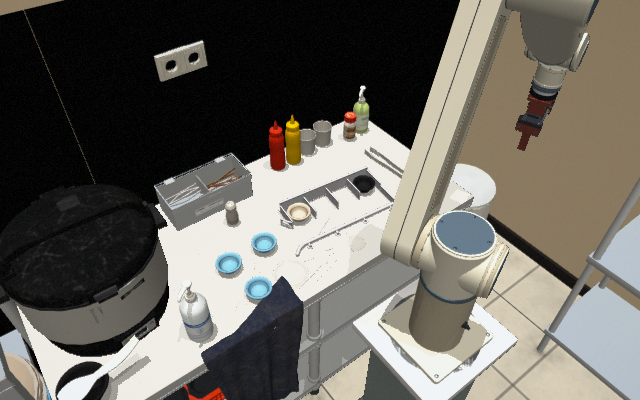

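Top view: the blue bowls are at about (203,207), (241,205) and (209,246). The target is the rightmost, at (241,205). The rack spans (278,177) to (383,185), with the cream bowl in gap 1 and the black bowl in gap 4.

Run:
```python
from h import *
im=cv2.imread('pics/t0.png')
c=im[160:250,225:395]; cv2.imwrite('pics/c0.png',cv2.resize(c,None,fx=4.7,fy=4.7,interpolation=cv2.INTER_CUBIC))
hsv=cv2.cvtColor(im,cv2.COLOR_BGR2HSV)
m=cv2.inRange(hsv,(90,70,60),(110,255,255))
for k in cv2.findContours(m,cv2.RETR_EXTERNAL,cv2.CHAIN_APPROX_NONE)[0]:
    if cv2.contourArea(k)>100:
        (u,v),r=cv2.minEnclosingCircle(k); print(u,v,r,ray('top',(u,v),26))
for n,uv,z in [('shaker',(232,158),60),('backL',(278,177),51),('backR',(383,185),51),('railR',(379,236),10),('railL',(272,226),10)]: print(n,ray('top',uv,z))
```

```text
209.2232208251953 246.47767639160156 11.137683868408203 [374.6036291  308.76449585]
202.0 206.1875 10.388081550598145 [504.43556596 333.32795756]
240.75 204.5 10.359274864196777 [509.3714483  207.77445502]
shaker [655.2855724  229.87690902]
backL [595.20862798  85.01553356]
backR [ 568.14817012 -247.43795377]
railR [ 405.76927228 -239.608068  ]
railL [439.44751232 108.31141767]
```

View pics/c0.png

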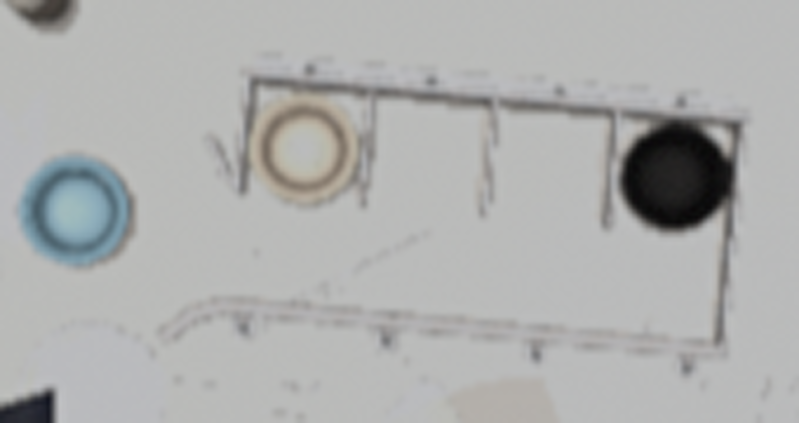

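The crop shows the target bowl at about crop pixel (77,211), cream at (303,149), black at (674,176), and the rail from (235,303) to (720,348).

Run:
```python
from h import *
def cr(u,v,z): return ray('top',(225+(u+.5)/4.7-.5,160+(v+.5)/4.7-.5),z)
pts=[((303,149),30,(42,127.5)),((674,176),30,(42,-127.5))]
# x-only line points
tips=[((243,192),36,(0,170)),((363,207),36,(0,85)),((484,217),36,(0,0)),((606,228),36,(0,-85)),((250,78),51,(80,170)),((740,122),51,(80,-170)),((235,305),12,(-78,None)),((720,348),12,(-78,-170))]
W=[];Q=[]
for p,z,q in pts+tips:
    w=cr(*p,z)
    if q[1] is not None: W.append(w);Q.append(q)
W=np.array(W);Q=np.array(Q,float)
wc,qc=W.mean(0),Q.mean(0)
H=(Q-qc).T@(W-wc);a=np.arctan2(H[0,1]-H[1,0],H[0,0]+H[1,1])
R=np.array([[np.cos(a),-np.sin(a)],[np.sin(a),np.cos(a)]]);o=wc-R@qc
print('a',np.degrees(a),'o',o)
print(((W-o)@R-Q).round(1)); print('railL',R.T@(cr(235,305,12)-o))
b=ray('top',(240.75,204.5),26);print('bowl rack',R.T@(b-o))
for q in [(-43,212),(-43,127.5),(-43,42),(-43,-42.5),(42,-42.5)]: print(q,(R@q+o).round(1))
np.savez('rack.npz',a=a,o=o)
```

```text
a -5.067050269568173 o [502.95503602 -72.97433784]
[[-5.   0.4]
 [-2.2  0.9]
 [ 3.9 -4.2]
 [ 0.5 -1.7]
 [ 0.7  0.7]
 [ 0.2  2.5]
 [ 0.4 -3.6]
 [-1.7  4.8]
 [ 3.2  0.2]]
railL [-73.6507726 166.727032 ]
bowl rack [-18.40481114 280.2183398 ]
(-43, 212) [478.8 142. ]
(-43, 127.5) [471.4  57.8]
(-43, 42) [463.8 -27.3]
(-43, -42.5) [ 456.4 -111.5]
(42, -42.5) [ 541. -119.]
```

servo_tool(
  plan=[
    [[1,0.2,0.85,0,0,0,-1],[1,0.2,0.85,0,0,0,-1],[1,0.2,0.85,0,0,0,-1],[1,0.2,0.85,0,0,0,-1],[1,0.2,0.85,0,0,0,-1]],
  ],
)

```text
t: 0.52
ee_pos: [264.6, -411.4, 302.3]
orientation: [-3.139, 0.115, 0.001]
ft_force: [0.5, -0.3, 0.1]
width: 57.8
grasp_force: 0.0
```

servo_tool(
  plan=[
    [[1,0.4,0.85,0,0,0,-0.2],[1,0.4,0.85,0,0,0,0],[1,0.4,0.85,0,0,0,0],[1,0.4,0.85,0,0,0,0],[1,0.4,0.85,0,0,0,0]],
  ],
)

```text
t: 0.93
ee_pos: [344.9, -241.4, 302.6]
orientation: [-3.139, 0.136, 0.0]
ft_force: [0.8, -0.7, -0.4]
width: 24.7
grasp_force: 0.0
```

servo_tool(
  plan=[
    [[1,0.4,0.85,0,0,0,0],[1,0.4,0.85,0,0,0,0],[1,0.4,0.85,0,0,0,0],[1,0.4,0.85,0,0,0,0],[1,0.4,0.85,0,0,0,0]],
  ],
)

```text
t: 1.35
ee_pos: [425.0, -71.3, 302.7]
orientation: [-3.139, 0.135, 0.0]
ft_force: [0.5, -0.0, 0.2]
width: 0.9
grasp_force: 0.0
```

servo_tool(
  plan=[
    [[1,0.2,0.85,0,0,0,0],[1,0.2,0.85,0,0,0,0],[1,0.2,0.85,0,0,0,0],[1,0.2,0.85,0,0,0,0],[1,0.2,0.85,0,0,0,0]],
  ],
)

```text
t: 1.77
ee_pos: [464.6, 98.7, 302.5]
orientation: [3.139, -0.135, -0.0]
ft_force: [1.3, -0.1, 0.3]
width: 0.3
grasp_force: 0.0
```

```bash
cat >> h.py <<'E'
def wsnap(f):
    s=readout.get_obs(); im=grab('wrist',f); return s,im
def wray(s,uv,z):
    p=vision.camera_params('wrist'); T=np.array(p['hand_eye'],float); R=cv2.Rodrigues(s['orientation'])[0]
    d=R@T[:3,:3]@np.array([(uv[0]-p['cx'])/p['fx'],(uv[1]-p['cy'])/p['fy'],1]); c=R@T[:3,3]+s['ee_pos']
    return (c+d*(z-c[2])/d[2])[:2]
def blue(im):
    m=cv2.inRange(cv2.cvtColor(im,cv2.COLOR_RGB2HSV),(90,70,60),(110,255,255))
    return [cv2.fitEllipse(cv2.convexHull(k)) for k in cv2.findContours(m,cv2.RETR_EXTERNAL,cv2.CHAIN_APPROX_NONE)[0] if cv2.contourArea(k)>800]
E
python3 - <<'E'
from h import *
import pickle
s,im=wsnap('w1.png'); pickle.dump(s,open('s1.pkl','wb'))
print(vision.camera_params('wrist'))
for e in blue(im): print(e, wray(s,e[0],28))
E
```

```text
{'fx': 300.3981647618625, 'fy': 300.3981647618625, 'cx': 316.6395888114594, 'cy': 197.4814217001821, 'hand_eye': array([[ 1.53109133e-04, -9.68434136e-01, -2.49269534e-01,
         6.76905453e+01],
       [ 9.99999774e-01, -1.49283471e-05,  6.72229040e-04,
        -6.51429076e-01],
       [-6.54730732e-04, -2.49269580e-01,  9.68433915e-01,
        -8.12859176e+01],
       [ 0.00000000e+00,  0.00000000e+00,  0.00000000e+00,
         1.00000000e+00]])}
((160.33407592773438, 258.2010803222656), (52.50794219970703, 61.10431671142578), 116.54430389404297) [377.45812537 308.86955439]
((118.26530456542969, 161.89898681640625), (58.04253387451172, 67.94705200195312), 128.93055725097656) [504.35778426 331.83688795]
((220.81689453125, 147.71145629882812), (60.97283172607422, 65.87458801269531), 133.2113800048828) [510.44559502 207.90725987]
```

View pics/w1.png

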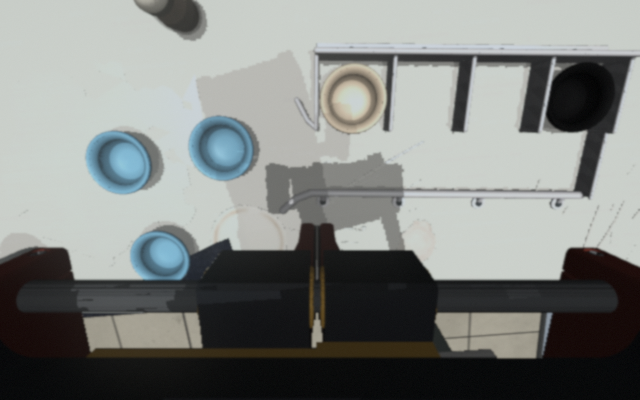

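The wrist view shows the target bowl at (221,148), divider tips at about (319,130), (391,131), (460,131) and (532,131), the rail along v≈193, and cream at (353,98).

Run:
```python
from h import *
import pickle
s=pickle.load(open('s1.pkl','rb'))
d=np.load('rack.npz');a,o=d['a'],d['o']
def fr(a): return np.array([[np.cos(a),-np.sin(a)],[np.sin(a),np.cos(a)]])
L=[((319,130),36,(0,170)),((391,131),36,(0,85)),((460,131),36,(0,0)),((532,131),36,(0,-85)),((319,51),51,(80,170)),((393,52),51,(80,85)),((474,54),51,(80,0)),((553,55),51,(80,-85)),((353,99),28,(42,127.5)),((582,97),28,(42,-127.5)),((590,195),12,(-78,-170))]
W=np.array([wray(s,p,z) for p,z,q in L]);Q=np.array([q for *_,q in L],float)
wc,qc=W.mean(0),Q.mean(0);H=(Q-qc).T@(W-wc);a=np.arctan2(H[0,1]-H[1,0],H[0,0]+H[1,1]);R=fr(a);o=wc-R@qc
print('a',np.degrees(a),'o',o);print(((W-o)@R-Q).round(1))
for p in [(340,193),(440,194),(560,196)]: print('rail',R.T@(wray(s,p,15)-o))
print('bowl rack',R.T@(np.array([510.4,207.9])-o))
for q in [(-43,212),(-43,127.5),(-43,42),(-43,-42.5),(42,-42.5)]: print(q,(R@q+o).round(1))
```

```text
a -4.577307377341297 o [504.10931958 -71.7695201 ]
[[  3.9  -5.9]
 [  2.3  -2.3]
 [  1.8   4.6]
 [  1.4   8.1]
 [  2.7  -6. ]
 [  1.4   3.7]
 [ -1.    6. ]
 [ -2.4  10.3]
 [ -4.5  -1.9]
 [ -3.8  -4.9]
 [ -1.9 -11.6]]
rail [-74.62076581 137.72909308]
rail [-76.66690673  11.25968726]
rail [ -80.1742349  -141.08233487]
bowl rack [-16.04816683 279.27955435]
(-43, 212) [478.2 143. ]
(-43, 127.5) [471.4  58.8]
(-43, 42) [464.6 -26.5]
(-43, -42.5) [ 457.9 -110.7]
(42, -42.5) [ 542.6 -117.5]
```

servo_tool(
  plan=[
    [[1,0.3,0.7,-0.7,0,0,0],[1,0.3,0.7,-0.7,0,0,0],[1,0.3,0.7,-0.7,0,0,0],[1,0.23,0.63,-0.7,0,0,0],[1,0,0,-0.5,0,0,0]],
  ],
)

```text
t: 2.23
ee_pos: [511.1, 209.5, 168.4]
orientation: [-3.138, 0.131, -0.001]
ft_force: [0.3, -0.7, -0.2]
width: 0.6
grasp_force: 0.0
```

servo_tool(
  plan=[
    [[1,-0.02,-0.03,-0.5,0,0,0],[1,0,0,-0.5,0,0,0],[1,0,0,-0.4,0,0,0],[1,0,0,-0.25,0,0,0],[1,0,0,0,0,0,0]],
  ],
)

```text
t: 2.65
ee_pos: [507.9, 204.3, 102.6]
orientation: [3.137, -0.135, -0.006]
ft_force: [-0.3, 0.4, 0.7]
width: 0.5
grasp_force: 0.0
```

servo_tool(
  plan=[
    [[1,0,0,-0.1,0,0,0],[1,0,0,-0.1,0,0,0],[1,0,0,-0.05,0,0,0],[0.76,0,0,0,0,0,0],[0.76,0,0,0,0,0,0]],
  ],
)

```text
t: 3.07
ee_pos: [509.4, 204.9, 95.2]
orientation: [-3.138, 0.135, -0.001]
ft_force: [-1.1, -0.1, -0.0]
width: 9.0
grasp_force: 0.0
```

Run:
```python
from h import *
s,im=wsnap('w2.png'); print(s['ee_pos'],s['ft_force'],s['width'])
grab('scene','s2.png'); i=cv2.imread('pics/s2.png')[190:310,180:340]; cv2.imwrite('pics/s2c.png',cv2.resize(np.vstack([cv2.resize(i,(480,360)),cv2.resize(cv2.imread('pics/w2.png')[:260],(480,195))]),None,fx=1,fy=1))
```

```text
[509.40714555 204.89217933  95.15707898] [-1.10681616 -0.06501492 -0.02930709] 8.95649948157262
```

View pics/s2c.png

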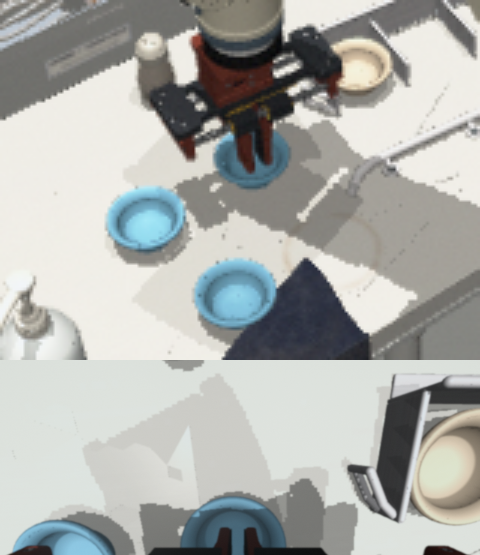

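The fingers are inside the target bowl, so I'll lower slightly and drag it to the lane mouth.

servo_tool(
  plan=[
    [[0.76,0,0,-0.12,0,0,0],[0.74,-0.15,-0.2,0,0,0,0],[0.74,-0.25,-0.35,0,0,0,0],[0.74,-0.25,-0.35,0,0,0,0],[0.74,-0.1,-0.2,0,0,0,0]],
  ],
)

```text
t: 3.58
ee_pos: [477.0, 159.3, 89.6]
orientation: [3.138, -0.135, -0.004]
ft_force: [0.1, -0.2, -0.1]
width: 11.7
grasp_force: 0.2
```

servo_tool(
  plan=[
    [[0.74,-0.1,-0.2,0,0,0,0],[0.74,0,-0.2,0,0,0,0],[0.74,0,-0.1,0,0,0,0],[0.74,0,0,0,0,0,0],[0.74,0,0,0,0,0,0]],
  ],
)

```text
t: 4.0
ee_pos: [475.7, 140.7, 90.0]
orientation: [-3.138, 0.136, -0.001]
ft_force: [0.3, 1.0, 0.0]
width: 11.6
grasp_force: 0.0
```

```bash
cat >> h.py <<'E'
def rk(w):
    a=np.radians(-5.07); R=np.array([[np.cos(a),-np.sin(a)],[np.sin(a),np.cos(a)]]); return R.T@(np.array(w)[:2]-[503.5,-72.4])
E
python3 - <<'E'
from h import *
s,im=wsnap('w3.png'); print(s['ee_pos'],rk(s['ee_pos']),s['ft_force'],s['width'])
grab('scene','s3.png'); i=cv2.imread('pics/s3.png')[190:310,220:380]; cv2.imwrite('pics/s3c.png',np.vstack([cv2.resize(i,(480,360)),cv2.resize(cv2.imread('pics/w3.png')[:260],(480,195))]))
E
```

```text
[475.74840236 140.74291154  89.95107967] [-46.4790459  209.85649907] [0.29661052 1.02298327 0.02202779] 11.57014289546831
```

View pics/s3c.png

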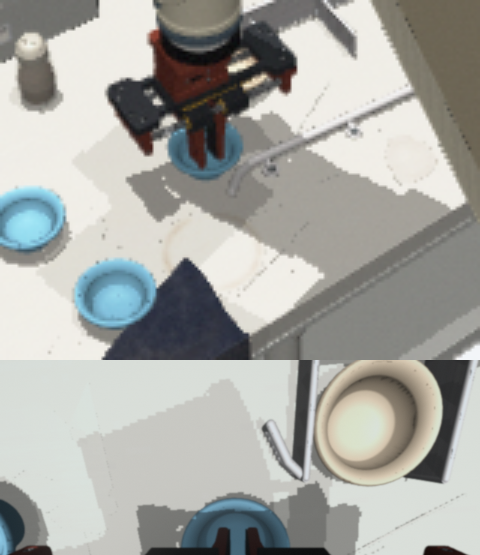

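servo_tool(
  plan=[
    [[0.74,0,-0.2,0,0,0,0],[0.74,-0.02,-0.25,0,0,0,0],[0.74,-0.02,-0.25,0,0,0,0],[0.74,-0.02,-0.25,0,0,0,0],[0.74,-0.02,-0.25,0,0,0,0]],
  ],
)

```text
t: 4.52
ee_pos: [471.8, 91.6, 89.9]
orientation: [3.139, -0.136, -0.0]
ft_force: [-0.8, 0.1, 1.1]
width: 11.6
grasp_force: 0.3
```

servo_tool(
  plan=[
    [[0.74,-0.02,-0.25,0,0,0,0],[0.74,-0.02,-0.25,0,0,0,0],[0.74,-0.02,-0.2,0,0,0,0],[0.74,0,-0.2,0,0,0,0],[0.74,0,0,0,0,0,0]],
  ],
)

```text
t: 4.93
ee_pos: [469.4, 55.4, 89.9]
orientation: [3.138, -0.137, -0.001]
ft_force: [-0.6, 0.4, -0.0]
width: 11.2
grasp_force: 0.0
```

Run:
```python
from h import *
s,im=wsnap('w4.png'); print(s['ee_pos'],rk(s['ee_pos']),s['ft_force'],s['moment'],s['width'])
grab('scene','s4.png'); i=cv2.imread('pics/s4.png')[170:290,250:410]; cv2.imwrite('pics/s4c.png',np.vstack([cv2.resize(i,(480,360)),cv2.resize(cv2.imread('pics/w4.png')[:260],(480,195))]))
```

```text
[469.3903715   55.43295597  89.85321845] [-45.27312467 124.31844421] [-0.57810988  0.42642282 -0.0079095 ] [ 0.04448239  0.00115637 -0.01837294] 11.241707295524476
```

View pics/s4c.png

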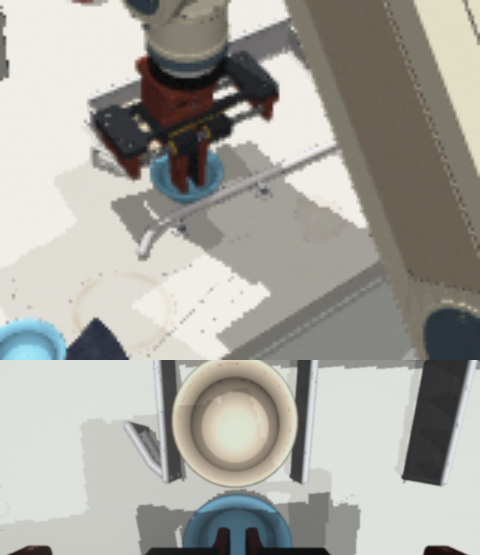

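servo_tool(
  plan=[
    [[0.74,-0.02,-0.2,0,0,0,0],[0.74,-0.02,-0.3,0,0,0,0],[0.74,-0.02,-0.3,0,0,0,0],[0.74,-0.03,-0.3,0,0,0,0],[0.74,-0.02,-0.3,0,0,0,0]],
  ],
)

```text
t: 5.45
ee_pos: [465.1, 0.4, 89.9]
orientation: [-3.139, 0.133, -0.0]
ft_force: [0.0, 0.8, -0.0]
width: 10.9
grasp_force: 0.3
```

servo_tool(
  plan=[
    [[0.74,-0.02,-0.3,0,0,0,0],[0.74,-0.02,-0.3,0,0,0,0],[0.74,-0.02,-0.3,0,0,0,0],[0.74,-0.02,-0.3,0,0,0,0],[0.74,-0.02,-0.3,0,0,0,0]],
  ],
)

```text
t: 5.87
ee_pos: [461.0, -59.7, 89.9]
orientation: [-3.139, 0.134, 0.0]
ft_force: [0.7, -0.3, 0.3]
width: 11.3
grasp_force: 0.2
```

servo_tool(
  plan=[
    [[0.74,-0.02,-0.3,0,0,0,0],[0.74,-0.02,-0.3,0,0,0,0],[0.74,-0.02,-0.3,0,0,0,0],[0.74,-0.02,-0.25,0,0,0,0],[0.74,0,0,0,0,0,0]],
  ],
)

```text
t: 6.28
ee_pos: [457.9, -106.4, 89.9]
orientation: [3.138, -0.137, 0.0]
ft_force: [0.7, 1.0, -0.5]
width: 11.6
grasp_force: 0.0
```

Run:
```python
from h import *
s,im=wsnap('w5.png'); print(s['ee_pos'],rk(s['ee_pos']),s['ft_force'],s['width'])
for e in blue(im): print(e, rk(wray(s,e[0],28)))
```

```text
[ 457.94930749 -106.41529695   89.87996761] [-42.3664486  -37.90765157] [ 0.6549461   1.00655128 -0.4612553 ] 11.605017223590536
((314.2127380371094, 233.59596252441406), (96.40599822998047, 139.8220977783203), 91.72904205322266) [-30.45061009 -36.11646665]
```

View pics/w5.png

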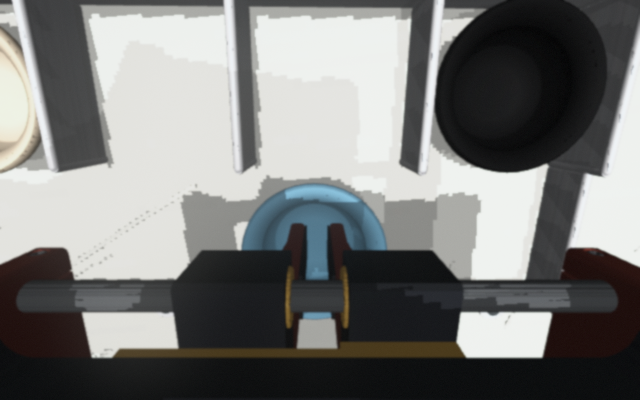

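The third gap's divider tips are at u≈240 and 425 (middle 332), and the bowl is at u≈314. It needs about 8 mm more to the right before the push.

servo_tool(
  plan=[
    [[0.74,0,-0.1,0,0,0,0],[0.74,0,-0.1,0,0,0,0],[0.74,0.05,0,0,0,0,0],[0.74,0.15,-0.01,0,0,0,0],[0.74,0.2,-0.02,0,0,0,0]],
  ],
)

```text
t: 6.75
ee_pos: [474.0, -114.1, 89.8]
orientation: [-3.139, 0.135, 0.001]
ft_force: [0.0, 0.7, 0.5]
width: 11.5
grasp_force: 0.2
```

Run:
```python
from h import *
s,im=wsnap('w6.png'); print(s['ee_pos'],rk(s['ee_pos']),s['ft_force'],s['width'])
for e in blue(im): print(e)
cv2.imwrite('pics/w6c.png',cv2.imread('pics/w6.png')[:280,150:500])
```

```text
[ 473.99872369 -114.1233459    89.82151125] [-25.69864461 -44.16721139] [0.01418982 0.69600515 0.47390016] 11.520766748498609
((316.4044189453125, 237.49095153808594), (90.10187530517578, 135.67787170410156), 89.92324829101562)
```

View pics/w6c.png

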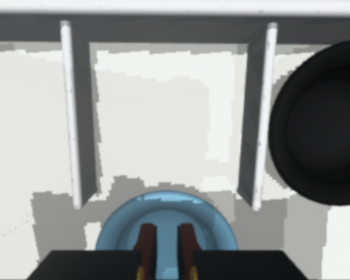

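The bowl is now centred on the gap: tip midpoint is about 317 and the bowl is at 316. Pushing in.

servo_tool(
  plan=[
    [[0.74,0.2,-0.02,0,0,0,0],[0.74,0.25,-0.02,0,0,0,0],[0.74,0.25,-0.02,0,0,0,0],[0.74,0.25,-0.02,0,0,0,0],[0.74,0.25,-0.02,0,0,0,0]],
  ],
)

```text
t: 7.22
ee_pos: [523.4, -118.5, 89.9]
orientation: [3.139, -0.135, 0.001]
ft_force: [-1.3, 0.6, 1.2]
width: 11.5
grasp_force: 0.8
```

servo_tool(
  plan=[
    [[0.74,0.15,-0.01,0,0,0,0],[0.74,0.15,-0.01,0,0,0,0],[0.74,0.1,-0.01,0,0,0,0],[0.74,0,0,0,0,0,0]],
  ],
)

```text
t: 7.55
ee_pos: [538.8, -119.7, 89.9]
orientation: [3.139, -0.135, 0.001]
ft_force: [0.9, 0.6, -0.1]
width: 11.3
grasp_force: 0.2
```

servo_tool(
  plan=[
    [[0.74,0.07,-0.01,0,0,0,0],[0.74,0.05,0,0,0,0,0],[0.74,0,0,0,0,0,0]],
  ],
)

```text
t: 7.8
ee_pos: [542.9, -120.0, 89.9]
orientation: [3.139, -0.135, 0.0]
ft_force: [0.1, -0.1, -1.1]
width: 11.1
grasp_force: 0.2
```

Run:
```python
from h import *
s,im=wsnap('w7.png'); print(s['ee_pos'],rk(s['ee_pos']),s['ft_force'],s['width'])
cv2.imwrite('pics/w7c.png',cv2.resize(cv2.imread('pics/w7.png')[100:280,150:500],None,fx=2,fy=2))
```

```text
[ 542.94625085 -120.01892015   89.87592534] [ 43.50013171 -43.94663587] [ 0.10735209 -0.12191531 -1.08950764] 11.061108645319408
```

View pics/w7c.png

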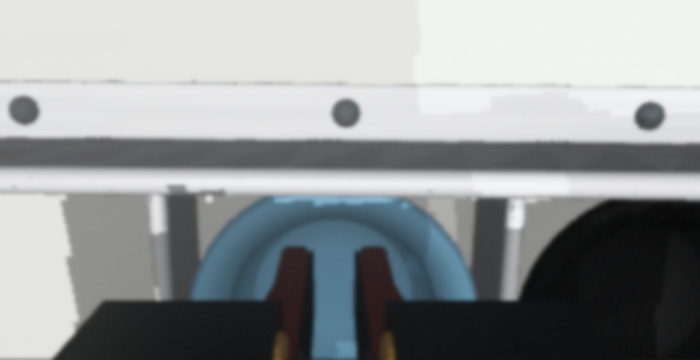

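The bowl's rim is nearly at the plate, so I'll creep until contact.

servo_tool(
  plan=[
    [[0.74,0.05,0,0,0,0,0],[0.74,0,0,0,0,0,0]],
  ],
)

```text
t: 8.02
ee_pos: [544.9, -120.0, 89.9]
orientation: [3.139, -0.135, 0.0]
ft_force: [0.1, 0.2, 0.4]
width: 11.2
grasp_force: 0.2
```

servo_tool(
  plan=[
    [[0.74,0.05,0,0,0,0,0],[0.74,0,0,0,0,0,0]],
  ],
)

```text
t: 8.18
ee_pos: [546.9, -120.0, 89.9]
orientation: [-3.139, 0.135, 0.0]
ft_force: [-0.6, 0.8, -0.5]
width: 11.2
grasp_force: 0.4
```

servo_tool(
  plan=[
    [[0.74,0.04,0,0,0,0,0],[0.74,0,0,0,0,0,0]],
  ],
)

```text
t: 8.35
ee_pos: [547.7, -119.8, 89.7]
orientation: [-3.138, 0.135, 0.003]
ft_force: [-4.0, -0.2, 1.0]
width: 11.5
grasp_force: 2.0
```

That is plate contact, so I'll back off inside the bowl and lift straight out.

servo_tool(
  plan=[
    [[0.74,-0.1,0,0,0,0,0],[1,0,0,0,0,0,0],[1,0,0,0,0,0,0],[1,0,0,0.15,0,0,0],[1,0,0,0.3,0,0,0]],
  ],
)

```text
t: 8.77
ee_pos: [543.8, -119.8, 107.5]
orientation: [-3.138, 0.135, 0.003]
ft_force: [-0.1, 0.4, -0.4]
width: 0.7
grasp_force: 0.0
```

servo_tool(
  plan=[
    [[1,0,0,0.6,0,0,0],[1,0,0,0.9,0,0,0],[1,0,0,0.9,0,0,0],[1,0,0,0.9,0,0,0],[1,0,0,0.9,0,0,0]],
  ],
)

```text
t: 9.18
ee_pos: [544.1, -119.9, 278.9]
orientation: [3.138, -0.135, 0.002]
ft_force: [1.2, 0.2, -0.1]
width: 0.5
grasp_force: 0.0
```

servo_tool(
  plan=[
    [[1,-0.7,0,0,0,0,0],[1,-0.7,0,0,0,0,0],[1,-0.7,0,0,0,0,0],[1,0,0,0,0,0,0],[1,0,0,0,0,0,0]],
  ],
)

```text
t: 9.6
ee_pos: [459.6, -120.0, 277.2]
orientation: [3.138, -0.136, 0.003]
ft_force: [0.8, -0.5, -0.5]
width: 0.6
grasp_force: 0.0
```

Run:
```python
from h import *
s,im=wsnap('w8.png')
for e in blue(im): print(e, rk(wray(s,e[0],29)))
cv2.imwrite('pics/w8c.png',cv2.imread('pics/w8.png')[:260,100:600])
```

```text
((308.7540588378906, 104.23922729492188), (70.60706329345703, 73.873046875), 176.90017700195312) [ 44.7201009  -42.45426239]
```

View pics/w8c.png

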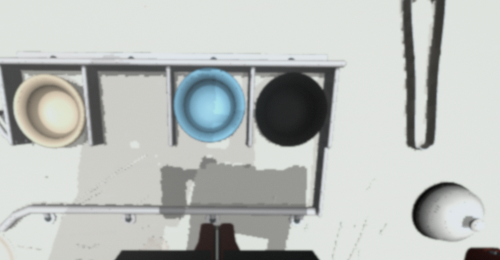

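The blue bowl is at crop pixel (209,104), in the third gap against the plate and in line with the black and cream bowls. It measures x≈44, y≈-42 in the rack frame, within tolerance.

```bash
python3 -c "
from h import *
print(close_job())"
```

```text
the job is handed in; nothing more can be done
None
```

The blue bowl now rests in the third gap against the back plate (measured at rack x ≈ 44, y ≈ -42 mm) with the fingers clear; the job is handed in after about 10 s of robot time, with no verdict returned.

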